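# Dial the code and open the sample lock box

### The job

Open the locked sample box on the bench: turn its dial right (clockwise) to the one-dot mark and pause, then left to the two-dot mark and pause, then slowly right again past the three-dot mark until you feel it come up against its stop. Then let go of the dial and slide the blue hatch by its steel handle all the way open, away from the dial. Work gently, never forcing dial or hatch, and leave the bottle, the tin and the tube rack where they are.

Things in the scene. Friction and masses are not known exactly. Their poses are not given: they have to be found in the camera images.
- lockbox: Grey steel box fixed to the bench, 200 (x) by 340 (y) by 80 mm high, origin at the centre of its underside; z up, its flat top at 80 mm. The dial stands on the top at y = +95 mm, x = 0; the hatch lies on the top at y = -30 mm, x = 0, over a mouth with vials in it.
- dial (a joint): Turn of the black dial in rad, growing clockwise (right) seen from above; 0 when its white pointer points along the box's +x. Starts between -0.5 and -0.15. Light friction (about 0.08 N m); stays where it is left. Turning right it meets its stop at 0.62 to 1.25 rad, different from box to box and not visible; the stop gives a little, like a spring, about 8 N m per rad.
- dial_grip (a point): Point on the dial's axis, 40 mm above the box's top, at the height to grip. The grip is an upright bar, 50 mm long, 16 mm thick, 10 to 58 mm above the box's top, on a round flange of 31 mm radius and 12 mm height. The bar lies along the pointer and turns with the dial: this point's x axis is the pointer's direction, z up.
- dial_pointer (a point): Point 40 mm from the dial's axis in the direction of the white pointer, 12 mm above the box's top, just over the code ring.
- mark1 (a point): Blue stroke with one dot on the white code ring (2 mm thick, radius 31 to 57 mm, fixed round the dial), 40 mm from the dial's axis. The ring is set a little differently on each box: this mark lies at dial value 0.08 to 0.32.
- mark2 (a point): Yellow stroke with two dots on the code ring, 40 mm from the dial's axis, at dial value -0.87 to -0.63: 0.95 rad left of mark1.
- mark3 (a point): Red stroke with three dots on the code ring, 40 mm from the dial's axis, at dial value 0.33 to 0.57: 0.25 rad right of mark1. The stop lies beyond it.
- hatch (a joint): Slide of the blue hatch in m: 0 shut, growing towards the box's -y (away from the dial), 0.055 fully open. Friction about 2.5 N; it stays where it is left.
- hatch_grip (a point): Point in the middle of the hatch's steel handle, 34 mm above the box's top. The handle is an upright plate 60 mm long (box's x), 14 mm thick (y), from 6 to 50 mm above the top. The hatch itself is 116 (x) by 90 (y) by 6 mm. Its axes are the box's.
- cam (a point): Brass cam under the dial, hidden in the box, on the dial's axis; turns with it. Its lug meets the hatch's bolt 45 mm from the axis: that is the stop. The hatch can slide only with the dial left against the stop or less than about 0.1 rad short; else the bolt butts on the cam after 1 to 5 mm of slide. The contact may bear up to 12 N (0.5 N m on the dial).
- sanitiser: White bottle with a yellow cap, 56 mm across, 130 mm high, origin at the centre of its underside; stands beyond the box.
- tin: Steel instrument tin, 110 by 60 by 35 mm, origin at the centre of its underside; lies to the right of the box.
- tube_rack: White rack of glass tubes, 60 by 120 mm, 77 mm high, origin at the centre of its underside; stands beyond the box.

How it is judged (in metres and radians):
On the way, in this order (a step that is already met when the one before it is completed fails the run):
1. the dial rests with its pointer at the one-dot mark (within 6 mm at the ring) for 0.2 s, hatch shut (horizontal distance between dial_pointer and mark1 below 0.006 m and velocity of joint dial between -0.06 and 0.06 rad/s and value of joint hatch below 0.01 m), for 0.2 s.
2. then it rests at the two-dot mark (within 6 mm) for 0.2 s, hatch shut (horizontal distance between dial_pointer and mark2 below 0.006 m and velocity of joint dial between -0.06 and 0.06 rad/s and value of joint hatch below 0.01 m), for 0.2 s.
3. then the hatch is slid open by at least 45 mm (value of joint hatch above 0.045 m), for 0.2 s.
At the end, for the whole second after the job is handed in: The hatch stands open by at least 45 mm of its 55 mm and is at rest, the dial is still turned right to where it opened (value above 0.5), and bottle, tin and tube rack are within 20 mm of where they began (value of joint hatch above 0.045 m and velocity of joint hatch between -0.01 and 0.01 m/s and value of joint dial above 0.5 rad and distance of each of sanitiser, tin, tube_rack from where it was at the start of the episode below 0.02 m); the robot touches nothing.
It fails at once if the lock is forced: more than 12 N between the dial's cam and the bolt (contact force between bolt_c0 and anything else above 12 N).
It fails at once if the bottle, tin or tube rack is moved by more than 20 mm (distance of any of sanitiser, tin, tube_rack from where it was at the start of the episode above 0.02 m).
It also fails if it takes over 69 s, if anything falls off the work surface, if the arm or the gripper's body presses on something with over 40 N, if the wrist force passes 120 N, or if a joint passes its speed limit or range.

### The arm

A 7-joint arm with a two-finger parallel gripper is mounted at the origin on the work surface. World frame = base frame: x ahead of the robot, y to its left, z up, the work surface at z = 0. Lengths are in mm, angles in rad, forces in N, time in s.
With the tool pointing down it reaches from about 425 to 825 mm from the base axis. Payload 3.6 kg.
Tool frame: the origin (TCP) lies at the very end of the fingers, on their centre line; the grasp point (between the pads) lies 19 mm behind it; z points along the fingers, y is the line along which they close (so a half turn about z gives the same grasp; the last joint's range is limited). The gripper opens to 85 mm and grips with 20 to 120 N. Pads are 22 mm wide; open, the fingers measure 114 mm over their backs; the gripper's body (76 mm by 85 mm) begins 54 mm behind the grasp point. The pads swing forward as they close: fully open they stand 13 mm farther back than shut.
Start: joints at [1.204, 0.615, -0.013, 1.423, 0.008, 1.103, -0.04], TCP at [216.654, -612.8, 231.297] pointing down, gripper open.
Joint ranges: [-3.12, 3.12], [-0.3, 2.06], [-1.34, 1.32], [0.26, 2.42], [-1.36, 4.5], [0.01, 1.98], [-2.84, 2.84]. Speed limits (rad/s): [2.79, 2.79, 3.14, 3.14, 3.14, 3.14, 3.14].

### API

Orientations are given as [roll, pitch, yaw] about the fixed x, y, z axes, in that order (R = Rz(yaw) Ry(pitch) Rx(roll)).
In Python, from cell import manip gives the robot as it stands.
- The arm moves only by the shell command python3 -m handwheel 'ROWS'. ROWS is a JSON object of lists of equal length, an entry for each row: "linear": the shift along the tool's x, y, z in cm, a list of three; "roll": the turn about the tool's z in degrees; "grip": the opening, from -1 (shut) to 1 (fully open), so that 0 is half open. A call has 1 to 5 rows; each row is the pose to reach, as a shift and turn from the pose commanded when the call began, along the tool's axes at that moment; what a row does not reach only later rows make up. A row lasts 1/10 s, in which the tool goes at most 50 mm and 8.59 degrees, less where a joint would pass 70% of its speed; a pose out of reach is approached as far as the arm can. A call with a gripper value outside its range is refused whole. The fingers move at their own pace and stop on an object; the grip force is fixed at half the most. Time passes only in rows, so rows that repeat a pose let the fingers close. It gives the time, the measured TCP pose, the force, the opening and the grip force at its end, in the units of the state.
- manip.get_state(): the state, without advancing time (a new reading comes with each control period).
- manip.grab_frame(name): name is "scene" or "top" or "wrist"; returns a dict with "color" (420x560x3 uint8, blue, green, red), "camera_matrix" (3x3 intrinsics, pixels), "T" (4x4, takes a point from camera to world coordinates). Camera axes: x right, y down, z forward; pixel columns grow to the right and rows downward; lengths in mm; the calibration is good to about 2 mm. The wrist camera is an equidistant fisheye: a pixel r from the principal point sees the ray r / f radians off the axis. A picture is of the moment at which its call begins. There is no depth.
- manip.hand_in(): hands the job in; it is judged then, once.
The state is a dict: "time_s": time; "joints": joint angles; "qvel": joint speeds; "effort": joint torques, N m; "eef_pos": TCP position; "tool_rot": TCP orientation; "contact_force": force on the tool from outside, world axes, zero at the start; "torque": the same for the moment, N m; "width": finger opening in mm; "gripper_force": force on a finger pad.
Only numpy, scipy, OpenCV 4.12 (cv2) and the standard library are available. Lean on these libraries where they do the work, as an engineer would, in place of code of your own. Each camera call takes 0.05 s, during which the arm holds its last target. There are 200 camera calls.

## Working session

There is one attempt and no reset: what is moved stays moved. The work goes in short steps, Python scripts to look and compute and a shell command to move; the robot and the scene stay as the last step left them, time stands still between calls to the robot, and variables do not carry over. Pictures are saved under pics/ and viewed, at most 10 in all, crops included, and the job is handed in when it is done.

```bash
mkdir -p pics; ls; python3 - <<'E'
from cell import manip
import cv2,numpy as np
s=manip.get_state();print(s)
for n in("top","scene"):
    f=manip.grab_frame(n);cv2.imwrite(f'pics/{n}0.png',f['color']);print(n,f['camera_matrix'],f['T'])
E
```

```text
pics
{'time_s': 0.0, 'joints': array([ 1.20452562,  0.61594678, -0.01260748,  1.42493559,  0.00811391,
        1.10338235, -0.04038191]), 'qvel': array([ 1.13104955e-04, -2.73915109e-04,  1.77521302e-04, -2.12332565e-03,
       -2.19035574e-05,  3.91203754e-04, -1.75276737e-04]), 'effort': array([ 2.19945600e-04, -4.69211590e+01,  2.59333095e-01, -1.71033561e+01,
        1.00540911e-02,  9.76238603e-03, -5.52291183e-06]), 'eef_pos': array([ 216.36740059, -612.10771667,  230.10812309]), 'tool_rot': array([-3.13897167e+00,  5.62021145e-05,  3.39854673e-01]), 'contact_force': array([-0.11896665, -0.39986539,  0.43071439]), 'torque': array([-0.01958025, -0.03047946, -0.00806462]), 'gripper_force': 0.0, 'width': 85.24616519544836}
top [[411.65270038   0.         287.88965281]
 [  0.         411.65270038 214.83882118]
 [  0.           0.           1.        ]] [[ 5.95790371e-04 -9.94231537e-01  1.07253418e-01  5.58072711e+02]
 [-9.99999754e-01 -5.52537267e-04  4.32995502e-04 -1.75012964e+01]
 [-3.71236273e-04 -1.07253649e-01 -9.94231621e-01  9.34804456e+02]
 [ 0.00000000e+00  0.00000000e+00  0.00000000e+00  1.00000000e+00]]
scene [[539.55056654   0.         272.63887311]
 [  0.         539.55056654 209.78833962]
 [  0.           0.           1.        ]] [[ 1.02734303e-01  8.51869486e-01 -5.13579635e-01  1.23427778e+03]
 [ 9.94685119e-01 -9.15448057e-02  4.71281464e-02 -8.36827181e+01]
 [-6.86851805e-03 -5.15691698e-01 -8.56746693e-01  1.08662834e+03]
 [ 0.00000000e+00  0.00000000e+00  0.00000000e+00  1.00000000e+00]]
```

View pics/top0.png

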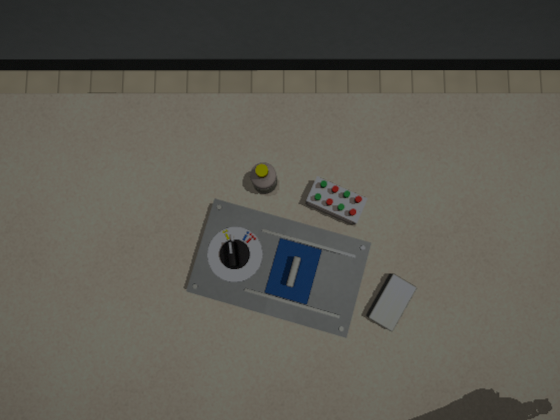

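View pics/scene0.png

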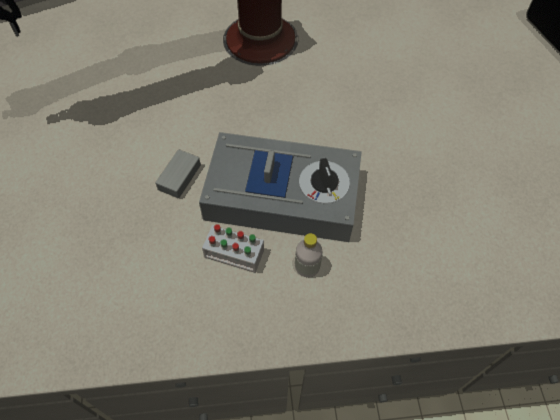

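The top view shows the dial centre near (235,254), the hatch near (294,271), and the box corners at about (217,200), (370,241), (348,334) and (187,291). In the scene view the dial is near (325,180). Next I'll enlarge both.

```bash
python3 - <<'E'
import cv2,numpy as np
a=cv2.imread('pics/top0.png')[195:340,180:380]
a=cv2.resize(a,None,fx=4,fy=4,interpolation=cv2.INTER_CUBIC); a=cv2.convertScaleAbs(a,alpha=1.6);cv2.imwrite('pics/topc.png',a)
a=cv2.imread('pics/top0.png')[222:287,200:270]
a=cv2.resize(a,None,fx=8,fy=8,interpolation=cv2.INTER_CUBIC);a=cv2.convertScaleAbs(a,alpha=1.6);cv2.imwrite('pics/topd.png',a)
E
```

```text
(no output)
```

View pics/topc.png

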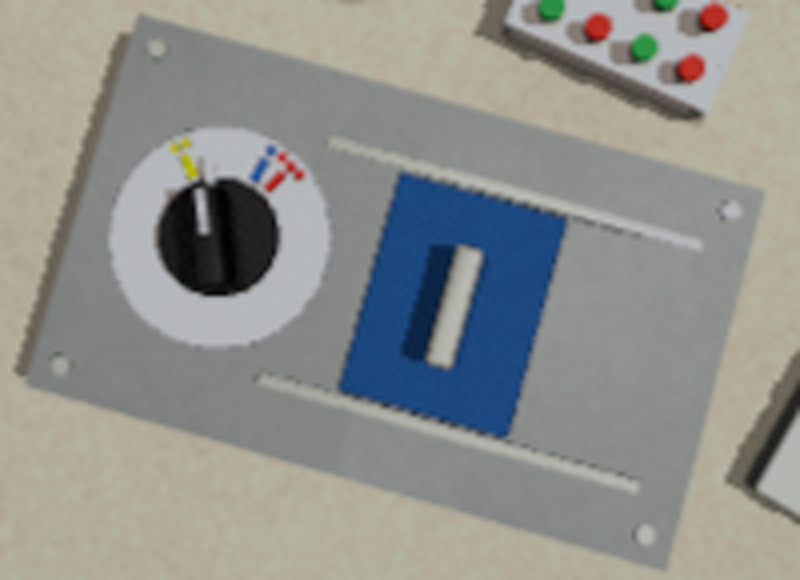

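View pics/topd.png

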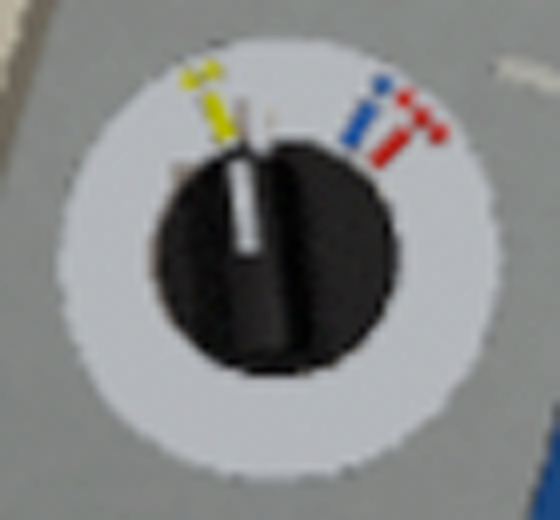

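The dial crop shows the ring centre at (281,259). The strokes are yellow (219,117), blue (359,122) and red (391,145), and the pointer stripe runs (250,252)→(237,155). In the box crop the corners are (140,15), (763,190), (667,570) and (27,383), with the handle top spanning (470,248)-(440,366).

```bash
cat > h.py <<'E'
import numpy as np, cv2
from cell import manip
def proj(f,uv,z):
    K,T=f['camera_matrix'],f['T'];uv=np.atleast_2d(uv)
    d=np.c_[uv,np.ones(len(uv))]@np.linalg.inv(K).T@T[:3,:3].T
    o=T[:3,3];return (o+d*((z-o[2])/d[:,2])[:,None])[:,:2]
def move_to(p,yaw):
    s=manip.get_state();y=s['tool_rot'][2];d=np.array(p)-s['eef_pos']
    x=np.array([np.cos(y),np.sin(y)]);yy=np.array([np.sin(y),-np.cos(y)])
    print('shift cm',np.round([x@d[:2]/10,yy@d[:2]/10,-d[2]/10],2),'roll',round(np.degrees((y-yaw+np.pi/2)%np.pi-np.pi/2),2))
E
python3 - <<'E'
from h import *
f=manip.grab_frame('top')
C=lambda l:np.array(l)/4+[180-.375,195-.375]
D=lambda l:np.array(l)/8+[200-.44,222-.44]
c=proj(f,C([(140,15),(763,190),(667,570),(27,383)]),80)
print('corners',c.round(1),[round(np.linalg.norm(c[i]-c[(i+1)%4]),1) for i in range(4)])
cen=c.mean(0);u=(c[0]-c[1])+(c[3]-c[2]);yaw=np.arctan2(u[1],u[0])-np.pi/2
R=np.array([[np.cos(yaw),-np.sin(yaw)],[np.sin(yaw),np.cos(yaw)]])
print('box',cen,yaw,'dial',cen+R@[0,95],'handle',cen+R@[0,-30])
ring=proj(f,D([(281,259)]),82)[0];print('ring',ring)
m=proj(f,D([(359,122),(219,117),(391,145)]),82)-ring
print('marks r',np.hypot(*m.T),'val',yaw-np.arctan2(m[:,1],m[:,0]))
p=proj(f,D([(250,252),(237,155)]),138);d=p[1]-p[0];print('stripe',p-ring,'val',yaw-np.arctan2(d[1],d[0]),'world',np.arctan2(d[1],d[0]))
h=proj(f,C([(470,248),(440,366)]),130);print('handle',h,h.mean(0))
dl=(cen+R@[0,95]+ring)/2
move_to([*dl,200],np.arctan2(d[1],d[0]))
E
```

```text
corners [[ 684.9  136.6]
 [ 593.5 -188.2]
 [ 401.5 -135.6]
 [ 494.6  190.7]] [np.float64(337.4), np.float64(199.1), np.float64(339.4), np.float64(197.9)]
box [543.60582313   0.86316363] -0.27621736120031426 dial [569.51406682  92.26208544] handle [535.4242725  -27.99965379]
ring [568.89914234  92.56416191]
marks r [40.45159841 40.193462   40.62110884] val [ 0.23216996 -0.70168729  0.48576104]
stripe [[ 0.96391654  0.26673748]
 [24.31052337  3.77037746]] val -0.4251763831507678 world 0.14895902195045355
handle [[563.15234608 -35.16303042]
 [506.4887696  -20.5830614 ]] [534.82055784 -27.87304591]
shift cm [ 56.75 -54.68   3.04] roll 10.94
```

Both estimates agree: box yaw -0.276, dial at (569,92.4), mark1 about 0.238, mark2 about -0.711, and the dial now at -0.42. I'll move over at height.

```bash
python3 -m handwheel '{"linear":[[3.6,-3.5,0],[7.2,-6.9,0],[10.8,-10.4,0],[14.4,-13.9,0],[18,-17.3,0]],"roll":[0,0,0,0,0],"grip":[1,1,1,1,1]}'
python3 -m handwheel '{"linear":[[3.6,-3.5,0],[7.2,-6.9,0],[10.8,-10.4,0],[14.4,-13.9,0],[18,-17.3,0]],"roll":[0,0,0,0,0],"grip":[1,1,1,1,1]}'
python3 -m handwheel '{"linear":[[3.6,-3.5,0],[7.2,-6.9,0],[10.8,-10.4,0],[14.4,-13.9,0],[18,-17.3,0]],"roll":[0,0,0,0,0],"grip":[1,1,1,1,1]}'
python3 -c "
from h import *
print(manip.get_state())
move_to([569.2,92.4,200],.149)"
```

```text
time_s: 0.65
eef_pos: [329.1, -387.7, 231.2]
tool_rot: [-3.141, -0.0, 0.34]
contact_force: [1.1, -0.2, 0.1]
width: 85.5
gripper_force: 0.0
time_s: 1.15
eef_pos: [441.1, -164.7, 231.4]
tool_rot: [3.141, -0.0, 0.34]
contact_force: [0.5, 0.4, -0.1]
width: 85.7
gripper_force: 0.0
time_s: 1.65
eef_pos: [553.2, 58.3, 231.2]
tool_rot: [3.141, 0.0, 0.34]
contact_force: [0.6, -0.5, -0.8]
width: 85.3
gripper_force: 0.0
{'time_s': 1.65, 'joints': array([-0.04650314,  0.47195382, -0.1478095 ,  1.6972365 ,  0.08105926,
        0.97865137, -1.4546422 ]), 'qvel': array([-0.7738575 ,  0.39671681, -0.02094145, -0.70712605,  0.07172554,
        0.30349035, -0.79396063]), 'effort': array([  1.57248504, -41.62196159,  -1.84975628, -14.13130313,
        -0.16743491,  -0.06165437,   0.50240792]), 'eef_pos': array([553.1889563 ,  58.33740453, 231.24993843]), 'tool_rot': array([3.14141212e+00, 3.32359442e-04, 3.39837282e-01]), 'contact_force': array([ 0.60824435, -0.53610358, -0.80028041]), 'torque': array([-0.03552937, -0.04758588, -0.03074244]), 'gripper_force': 0.0, 'width': 85.26602829641158}
shift cm [ 2.64 -2.68  3.12] roll 10.93
```

```bash
python3 -m handwheel '{"linear":[[1.3,-1.3,1.5],[2.7,-2.7,3.1],[2.7,-2.7,3.1],[2.7,-2.7,3.1]],"roll":[6,10.9,10.9,10.9],"grip":[1,1,1,1]}'
python3 - <<'E'
from h import *
f=manip.grab_frame('wrist');cv2.imwrite('pics/w1.png',f['color'])
s=manip.get_state();print(s['joints'],s['eef_pos'],s['tool_rot']);move_to([569.2,92.4,101],.149)
E
```

```text
time_s: 2.05
eef_pos: [568.7, 90.4, 200.0]
tool_rot: [3.141, 0.002, 0.152]
contact_force: [0.4, -0.1, 0.5]
width: 85.0
gripper_force: 0.0
[-0.13343432  0.53182587 -0.09498594  1.68318623  0.06145468  0.92978049
 -1.6732726 ] [569.09009167  89.43022443 200.72816392] [3.14044415e+00 2.46319934e-04 1.49683816e-01]
shift cm [ 0.06 -0.29  9.97] roll 0.04
```

View pics/w1.png

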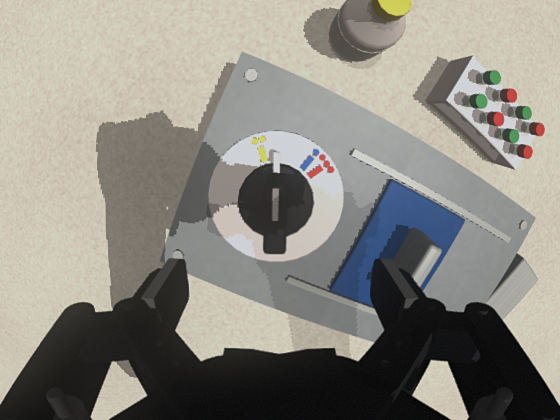

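The wrist view shows the dial at (276,200), its pointer vertical and midway between the pads at x≈180 and x≈385, so it is aligned. Joint 7 is at -1.67 and would run out turning clockwise, so I'll use the half-turned grasp.

```bash
python3 -m handwheel '{"linear":[[0,0,0],[0,0,0],[0,0,0],[0,0,0],[0,0,0]],"roll":[-8,-16,-24,-32,-40],"grip":[1,1,1,1,1]}'
python3 -m handwheel '{"linear":[[0,0,0],[0,0,0],[0,0,0],[0,0,0],[0,0,0]],"roll":[-8,-16,-24,-32,-40],"grip":[1,1,1,1,1]}'
python3 -m handwheel '{"linear":[[0,0,0],[0,0,0],[0,0,0],[0,0,0],[0,0,0]],"roll":[-8,-16,-24,-32,-40],"grip":[1,1,1,1,1]}'
python3 -m handwheel '{"linear":[[0,0,0],[0,0,0],[0,0,0],[0,0,0],[0,0,0]],"roll":[-8,-16,-24,-32,-40],"grip":[1,1,1,1,1]}'
python3 -m handwheel '{"linear":[[0,0,0],[0,0,0],[0,0,0],[0,0,0],[0,0,0]],"roll":[-8,-16,-20,-20,-20],"grip":[1,1,1,1,1]}'
python3 -c "
from h import *
s=manip.get_state();print(s['joints'],s['eef_pos'],s['tool_rot']);move_to([569.2,92.4,101],.149)"
```

```text
time_s: 2.6
eef_pos: [569.5, 88.5, 201.6]
tool_rot: [3.139, -0.0, 0.851]
contact_force: [-0.3, 0.1, 0.3]
width: 85.2
gripper_force: 0.0
time_s: 3.1
eef_pos: [569.5, 88.3, 201.6]
tool_rot: [3.14, 0.002, 1.549]
contact_force: [-0.5, 0.5, 0.2]
width: 85.4
gripper_force: 0.0
time_s: 3.6
eef_pos: [569.6, 88.3, 201.5]
tool_rot: [3.141, 0.003, 2.247]
contact_force: [0.2, 0.0, 0.2]
width: 85.4
gripper_force: 0.0
time_s: 4.1
eef_pos: [569.6, 88.1, 201.4]
tool_rot: [-3.14, 0.002, 2.945]
contact_force: [-0.7, 0.1, -1.0]
width: 85.6
gripper_force: 0.0
time_s: 4.6
eef_pos: [569.5, 89.2, 200.9]
tool_rot: [-3.14, 0.001, -2.996]
contact_force: [-0.5, -0.6, 0.3]
width: 85.6
gripper_force: 0.0
[ 0.35763267  0.69632622 -0.9480991   1.6671331   0.62329345  1.10852743
  0.94586026] [569.52748161  89.20718986 200.88020655] [-3.14010435e+00  8.44428018e-04 -2.99558906e+00]
shift cm [-0.01  0.32  9.99] roll -0.17
```

```bash
python3 -m handwheel '{"linear":[[0,0.3,2.5],[0,0.3,5],[0,0.3,7.5],[0,0.3,9],[0,0.3,10]],"roll":[0,0,0,0,0],"grip":[1,1,1,1,1]}'
python3 -m handwheel '{"linear":[[0,0,0],[0,0,0]],"roll":[0,0],"grip":[1,1]}'
python3 -c "
from h import *
s=manip.get_state();print(s['joints']);move_to([569.2,92.4,101],.149)"
```

```text
time_s: 5.1
eef_pos: [568.6, 93.3, 99.5]
tool_rot: [-3.141, -0.001, -2.993]
contact_force: [0.2, 0.2, 0.5]
width: 85.5
gripper_force: 0.0
time_s: 5.3
eef_pos: [569.4, 94.3, 101.2]
tool_rot: [3.141, 0.002, -2.992]
contact_force: [0.1, 0.1, -1.3]
width: 85.7
gripper_force: 0.0
[ 0.29833138  0.80871727 -0.85526413  1.76667282  0.75202307  0.92608551
  0.83609149]
shift cm [ 0.04 -0.18  0.02] roll 0.02
```

```bash
python3 -m handwheel '{"linear":[[0,-0.1,0],[0,-0.1,0],[0,-0.1,0],[0,-0.1,0],[0,-0.1,0]],"roll":[0,0,0,0,0],"grip":[0.3,-0.2,-0.7,-0.7,-0.7]}'
python3 -m handwheel '{"linear":[[0,0,0],[0,0,0],[0,0,0],[0,0,0],[0,0,0]],"roll":[0,0,0,0,0],"grip":[-0.7,-0.7,-0.7,-0.7,-0.7]}'
python3 - <<'E'
from h import *
s=manip.get_state();print(s['joints'],s['torque'],s['tool_rot'])
f=manip.grab_frame('wrist');cv2.imwrite('pics/w2.png',f['color'])
E
```

```text
time_s: 5.8
eef_pos: [568.9, 93.5, 100.7]
tool_rot: [3.141, 0.0, -2.992]
contact_force: [0.1, -1.0, -1.7]
width: 15.4
gripper_force: 58.3
time_s: 6.3
eef_pos: [568.9, 93.4, 100.7]
tool_rot: [3.141, 0.0, -2.992]
contact_force: [-1.7, 1.2, 4.1]
width: 15.3
gripper_force: 59.1
[ 0.29990311  0.80928272 -0.85530886  1.76768111  0.75205358  0.92583797
  0.83767145] [0.20458425 0.20048936 0.00539654] [ 3.14102352e+00  4.34664868e-04 -2.99167086e+00]
```

View pics/w2.png

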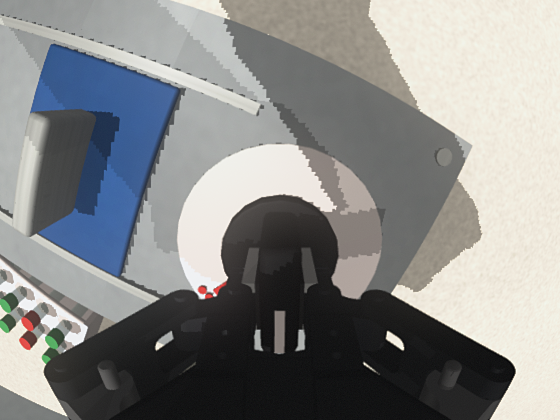

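The bar is gripped at 15.4 mm, so the dial sits at -0.426. Mark1 is 38° clockwise.

```bash
python3 -m handwheel '{"linear":[[0,0,0],[0,0,0],[0,0,0],[0,0,0],[0,0,0]],"roll":[4,8,12,16,20],"grip":[-0.7,-0.7,-0.7,-0.7,-0.7]}'
python3 -m handwheel '{"linear":[[0,0,0],[0,0,0],[0,0,0],[0,0,0],[0,0,0]],"roll":[4,8,12,16,18],"grip":[-0.7,-0.7,-0.7,-0.7,-0.7]}'
python3 -m handwheel '{"linear":[[0,0,0],[0,0,0],[0,0,0],[0,0,0],[0,0,0]],"roll":[0,0,0,0,0],"grip":[-0.7,-0.7,-0.7,-0.7,-0.7]}'
python3 - <<'E'
from h import *
s=manip.get_state();print(s['joints'],s['torque'],s['tool_rot'])
f=manip.grab_frame('top');a=f['color'][202:292,180:290]
a=cv2.convertScaleAbs(cv2.resize(a,None,fx=6,fy=6,interpolation=cv2.INTER_CUBIC),alpha=1.8);cv2.imwrite('pics/t3.png',a)
E
```

```text
time_s: 6.85
eef_pos: [569.0, 93.5, 100.7]
tool_rot: [3.141, 0.0, 2.94]
contact_force: [-0.8, 1.1, 4.7]
width: 15.2
gripper_force: 59.1
time_s: 7.35
eef_pos: [569.0, 93.5, 100.7]
tool_rot: [3.141, 0.0, 2.627]
contact_force: [-1.3, 1.2, 4.8]
width: 15.6
gripper_force: 59.1
time_s: 7.85
eef_pos: [569.0, 93.5, 100.7]
tool_rot: [3.141, -0.0, 2.629]
contact_force: [-1.1, 2.1, 5.7]
width: 15.3
gripper_force: 59.5
[ 0.21388393  0.75246839 -0.68693026  1.77018868  0.61626496  0.84564008
  0.29326716] [ 0.3476698   0.38484741 -0.14046401] [ 3.14053206e+00 -3.15113346e-04  2.62856927e+00]
```

View pics/t3.png

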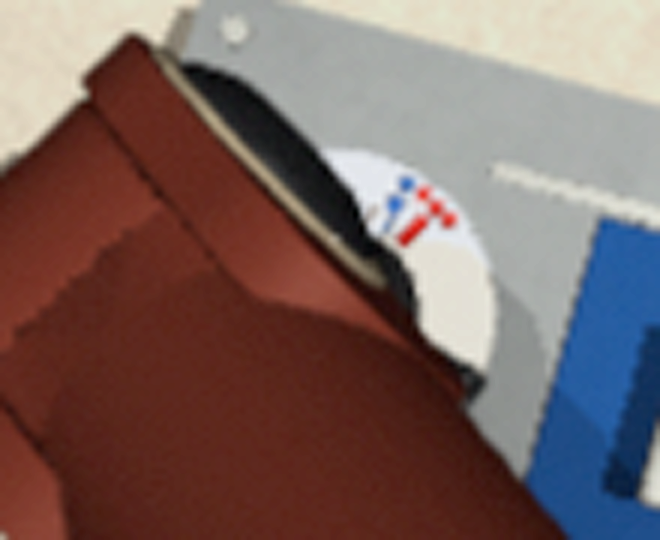

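The arm hides most of the dial. The white pointer covers the left and middle of the blue stroke at about (385,215), only the stroke's top end (396,203) and right edge are visible. I'll nudge 2° right, pause, then turn left to mark2.

```bash
python3 -m handwheel '{"linear":[[0,0,0],[0,0,0],[0,0,0],[0,0,0],[0,0,0]],"roll":[2,2,2,2,2],"grip":[-0.7,-0.7,-0.7,-0.7,-0.7]}'
python3 -m handwheel '{"linear":[[0,0,0],[0,0,0],[0,0,0],[0,0,0],[0,0,0]],"roll":[-4,-8,-12,-16,-20],"grip":[-0.7,-0.7,-0.7,-0.7,-0.7]}'
python3 -m handwheel '{"linear":[[0,0,0],[0,0,0],[0,0,0],[0,0,0],[0,0,0]],"roll":[-4,-8,-12,-16,-20],"grip":[-0.7,-0.7,-0.7,-0.7,-0.7]}'
python3 -m handwheel '{"linear":[[0,0,0],[0,0,0],[0,0,0],[0,0,0],[0,0,0]],"roll":[-4,-8,-12,-15,-15],"grip":[-0.7,-0.7,-0.7,-0.7,-0.7]}'
python3 -m handwheel '{"linear":[[0,0,0],[0,0,0],[0,0,0],[0,0,0],[0,0,0]],"roll":[0,0,0,0,0],"grip":[-0.7,-0.7,-0.7,-0.7,-0.7]}'
python3 - <<'E'
from h import *
s=manip.get_state();print(s['joints'],s['torque'],s['tool_rot'], 'dial',-.276-(s['tool_rot'][2]-np.pi))
f=manip.grab_frame('top');a=f['color'][202:292,180:290]
a=cv2.convertScaleAbs(cv2.resize(a,None,fx=6,fy=6,interpolation=cv2.INTER_CUBIC),alpha=1.8);cv2.imwrite('pics/t4.png',a)
E
```

```text
time_s: 8.4
eef_pos: [569.0, 93.5, 100.7]
tool_rot: [3.141, -0.0, 2.594]
contact_force: [-0.7, 2.6, 5.0]
width: 15.0
gripper_force: 59.6
time_s: 8.9
eef_pos: [569.0, 93.5, 100.7]
tool_rot: [3.14, 0.0, 2.946]
contact_force: [-1.6, 2.3, 4.5]
width: 15.2
gripper_force: 59.7
time_s: 9.4
eef_pos: [569.0, 93.4, 100.7]
tool_rot: [3.141, 0.0, -2.989]
contact_force: [-1.4, 1.3, 5.1]
width: 15.3
gripper_force: 59.7
time_s: 9.9
eef_pos: [569.0, 93.3, 100.7]
tool_rot: [3.141, 0.001, -2.728]
contact_force: [-0.7, 2.2, 6.4]
width: 15.6
gripper_force: 59.5
time_s: 10.4
eef_pos: [569.0, 93.4, 100.7]
tool_rot: [3.141, 0.001, -2.729]
contact_force: [-1.5, 2.4, 5.9]
width: 15.3
gripper_force: 59.5
[ 0.33061732  0.83569135 -0.92074383  1.76678742  0.80246081  0.9621871
  1.05778778] [0.22597666 0.31875986 0.08232552] [ 3.14095818e+00  7.37570061e-04 -2.72869570e+00] dial 5.594288353679101
```

View pics/t4.png

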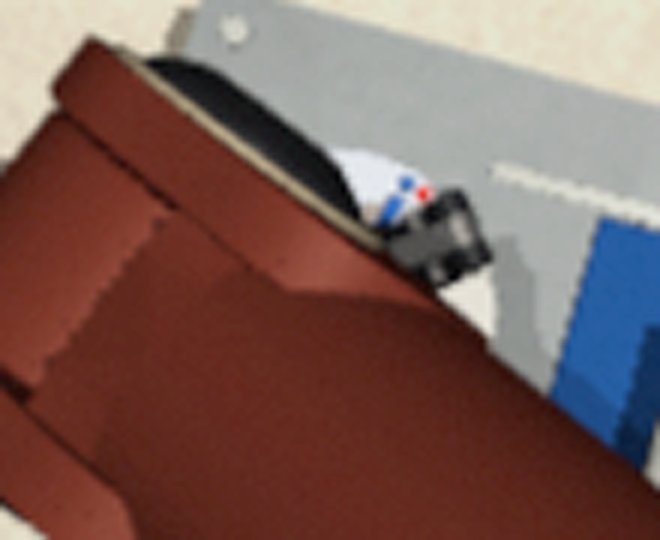

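The blue stroke is now fully uncovered near (392,210), which confirms the pointer had been on it. The dial is at -0.689, and mark2 is about -0.71. Next I turn right 72° to just past mark3, then go in small steps watching the torque.

```bash
cat > q.py <<'E'
from h import *
s=manip.get_state();print('dial',round(((-.276-s['tool_rot'][2]+np.pi)+3)%(2*np.pi)-3,4),'tz',s['torque'].round(3),'j7',s['joints'][[2,6]].round(2),'e7',s['effort'][6].round(3),'F',s['contact_force'].round(1))
E
python3 -m handwheel '{"linear":[[0,0,0],[0,0,0],[0,0,0],[0,0,0],[0,0,0]],"roll":[4,8,12,16,20],"grip":[-0.7,-0.7,-0.7,-0.7,-0.7]}' >/dev/null; python3 q.py
python3 -m handwheel '{"linear":[[0,0,0],[0,0,0],[0,0,0],[0,0,0],[0,0,0]],"roll":[4,8,12,16,20],"grip":[-0.7,-0.7,-0.7,-0.7,-0.7]}' >/dev/null; python3 q.py
python3 -m handwheel '{"linear":[[0,0,0],[0,0,0],[0,0,0],[0,0,0],[0,0,0]],"roll":[4,8,12,16,20],"grip":[-0.7,-0.7,-0.7,-0.7,-0.7]}' >/dev/null; python3 q.py
python3 -m handwheel '{"linear":[[0,0,0],[0,0,0],[0,0,0],[0,0,0],[0,0,0]],"roll":[3,6,9,10,10],"grip":[-0.7,-0.7,-0.7,-0.7,-0.7]}' >/dev/null; python3 q.py
python3 -m handwheel '{"linear":[[0,0,0],[0,0,0]],"roll":[0.5,1],"grip":[-0.7,-0.7]}' >/dev/null; python3 q.py
python3 -m handwheel '{"linear":[[0,0,0],[0,0,0]],"roll":[0.5,1],"grip":[-0.7,-0.7]}' >/dev/null; python3 q.py
```

```text
dial -0.3371 tz [0.246 0.337 0.054] j7 [-0.84  0.76] e7 0.288 F [-2.1  0.7  5.4]
dial 0.0118 tz [0.275 0.345 0.121] j7 [-0.75  0.47] e7 0.281 F [-1.9  1.6  4.8]
dial 0.3608 tz [0.4   0.359 0.094] j7 [-0.66  0.19] e7 0.275 F [-1.1  2.7  5.2]
dial 0.5331 tz [ 0.401  0.355 -0.075] j7 [-0.61  0.05] e7 0.022 F [-1.5  2.9  6.4]
dial 0.5501 tz [0.383 0.333 0.084] j7 [-0.61  0.04] e7 -0.036 F [-0.6  2.7  4.8]
dial 0.5676 tz [0.347 0.347 0.081] j7 [-0.6   0.03] e7 -0.036 F [-1.8  2.6  5. ]
```

Dial friction reads as tz ≈ +0.08. I'll step 1° at a time, with a guard that ends the chain when tz exceeds 0.2.

```bash
echo 'import sys;sys.exit(bool(s["torque"][2]>.2))'>>q.py
python3 -m handwheel '{"linear":[[0,0,0],[0,0,0]],"roll":[0.5,1],"grip":[-0.7,-0.7]}' >/dev/null; python3 q.py &&
python3 -m handwheel '{"linear":[[0,0,0],[0,0,0]],"roll":[0.5,1],"grip":[-0.7,-0.7]}' >/dev/null&& python3 q.py &&
python3 -m handwheel '{"linear":[[0,0,0],[0,0,0]],"roll":[0.5,1],"grip":[-0.7,-0.7]}' >/dev/null&& python3 q.py &&
python3 -m handwheel '{"linear":[[0,0,0],[0,0,0]],"roll":[0.5,1],"grip":[-0.7,-0.7]}' >/dev/null&& python3 q.py &&
python3 -m handwheel '{"linear":[[0,0,0],[0,0,0]],"roll":[0.5,1],"grip":[-0.7,-0.7]}' >/dev/null&& python3 q.py &&
python3 -m handwheel '{"linear":[[0,0,0],[0,0,0]],"roll":[0.5,1],"grip":[-0.7,-0.7]}' >/dev/null&& python3 q.py &&
python3 -m handwheel '{"linear":[[0,0,0],[0,0,0]],"roll":[0.5,1],"grip":[-0.7,-0.7]}' >/dev/null&& python3 q.py &&
python3 -m handwheel '{"linear":[[0,0,0],[0,0,0]],"roll":[0.5,1],"grip":[-0.7,-0.7]}' >/dev/null&& python3 q.py &&
python3 -m handwheel '{"linear":[[0,0,0],[0,0,0]],"roll":[0.5,1],"grip":[-0.7,-0.7]}' >/dev/null&& python3 q.py &&
python3 -m handwheel '{"linear":[[0,0,0],[0,0,0]],"roll":[0.5,1],"grip":[-0.7,-0.7]}' >/dev/null&& python3 q.py &&
python3 -m handwheel '{"linear":[[0,0,0],[0,0,0]],"roll":[0.5,1],"grip":[-0.7,-0.7]}' >/dev/null&& python3 q.py &&
python3 -m handwheel '{"linear":[[0,0,0],[0,0,0]],"roll":[0.5,1],"grip":[-0.7,-0.7]}' >/dev/null&& python3 q.py
```

```text
dial 0.585 tz [0.39  0.273 0.08 ] j7 [-0.6   0.01] e7 -0.036 F [-1.5  1.   5.6]
dial 0.6024 tz [0.415 0.354 0.1  ] j7 [-0.59 -0.  ] e7 -0.036 F [-1.6  2.8  5.9]
dial 0.6199 tz [0.401 0.344 0.053] j7 [-0.59 -0.02] e7 -0.036 F [-1.4  1.6  5.2]
dial 0.6374 tz [0.374 0.365 0.089] j7 [-0.58 -0.03] e7 -0.036 F [-1.2  2.3  5.4]
dial 0.6548 tz [0.343 0.347 0.041] j7 [-0.58 -0.04] e7 -0.036 F [-1.3  1.4  5.4]
dial 0.6723 tz [0.43  0.336 0.098] j7 [-0.57 -0.06] e7 -0.036 F [-0.8  2.5  5.4]
dial 0.6897 tz [0.379 0.348 0.159] j7 [-0.57 -0.07] e7 -0.036 F [-1.6  1.9  5.9]
dial 0.7071 tz [0.454 0.336 0.059] j7 [-0.56 -0.08] e7 -0.036 F [-2.5  2.5  6.2]
dial 0.7246 tz [0.357 0.338 0.119] j7 [-0.56 -0.1 ] e7 -0.036 F [-0.8  2.7  5.2]
dial 0.742 tz [0.405 0.266 0.053] j7 [-0.55 -0.11] e7 -0.036 F [-1.9  1.2  6. ]
dial 0.7595 tz [0.402 0.325 0.122] j7 [-0.55 -0.13] e7 -0.037 F [-1.6  2.   5.4]
dial 0.777 tz [0.418 0.332 0.06 ] j7 [-0.54 -0.14] e7 -0.037 F [-0.4  2.3  5.7]
```

```bash

python3 -m handwheel '{"linear":[[0,0,0],[0,0,0]],"roll":[0.5,1],"grip":[-0.7,-0.7]}' >/dev/null; python3 q.py &&
python3 -m handwheel '{"linear":[[0,0,0],[0,0,0]],"roll":[0.5,1],"grip":[-0.7,-0.7]}' >/dev/null&& python3 q.py &&
python3 -m handwheel '{"linear":[[0,0,0],[0,0,0]],"roll":[0.5,1],"grip":[-0.7,-0.7]}' >/dev/null&& python3 q.py &&
python3 -m handwheel '{"linear":[[0,0,0],[0,0,0]],"roll":[0.5,1],"grip":[-0.7,-0.7]}' >/dev/null&& python3 q.py &&
python3 -m handwheel '{"linear":[[0,0,0],[0,0,0]],"roll":[0.5,1],"grip":[-0.7,-0.7]}' >/dev/null&& python3 q.py &&
python3 -m handwheel '{"linear":[[0,0,0],[0,0,0]],"roll":[0.5,1],"grip":[-0.7,-0.7]}' >/dev/null&& python3 q.py &&
python3 -m handwheel '{"linear":[[0,0,0],[0,0,0]],"roll":[0.5,1],"grip":[-0.7,-0.7]}' >/dev/null&& python3 q.py &&
python3 -m handwheel '{"linear":[[0,0,0],[0,0,0]],"roll":[0.5,1],"grip":[-0.7,-0.7]}' >/dev/null&& python3 q.py &&
python3 -m handwheel '{"linear":[[0,0,0],[0,0,0]],"roll":[0.5,1],"grip":[-0.7,-0.7]}' >/dev/null&& python3 q.py &&
python3 -m handwheel '{"linear":[[0,0,0],[0,0,0]],"roll":[0.5,1],"grip":[-0.7,-0.7]}' >/dev/null&& python3 q.py &&
python3 -m handwheel '{"linear":[[0,0,0],[0,0,0]],"roll":[0.5,1],"grip":[-0.7,-0.7]}' >/dev/null&& python3 q.py &&
python3 -m handwheel '{"linear":[[0,0,0],[0,0,0]],"roll":[0.5,1],"grip":[-0.7,-0.7]}' >/dev/null&& python3 q.py &&
python3 -m handwheel '{"linear":[[0,0,0],[0,0,0]],"roll":[0.5,1],"grip":[-0.7,-0.7]}' >/dev/null&& python3 q.py &&
python3 -m handwheel '{"linear":[[0,0,0],[0,0,0]],"roll":[0.5,1],"grip":[-0.7,-0.7]}' >/dev/null&& python3 q.py
```

```text
dial 0.7945 tz [0.401 0.329 0.119] j7 [-0.54 -0.15] e7 -0.037 F [-1.1  2.3  4.6]
dial 0.8119 tz [0.383 0.342 0.096] j7 [-0.53 -0.17] e7 -0.05 F [-1.9  2.2  5.7]
dial 0.8287 tz [0.371 0.362 0.2  ] j7 [-0.53 -0.18] e7 -0.167 F [-0.7  2.6  6.4]
```

The joint-7 effort stepped from -0.037 to -0.167 and tz rose to 0.2, so contact is at about 0.815. One 0.5° step will confirm it.

```bash
python3 -m handwheel '{"linear":[[0,0,0],[0,0,0]],"roll":[0.5,0.5],"grip":[-0.7,-0.7]}' >/dev/null; python3 q.py
```

```text
dial 0.8371 tz [0.39  0.33  0.136] j7 [-0.53 -0.19] e7 -0.195 F [-1.4  1.9  5.4]
```

```bash
python3 -m handwheel '{"linear":[[0,0,0]],"roll":[0],"grip":[-0.7]}' >/dev/null; python3 q.py; python3 -m handwheel '{"linear":[[0,0,0],[0,0,0]],"roll":[0.5,0.5],"grip":[-0.7,-0.7]}' >/dev/null; python3 q.py;  python3 -m handwheel '{"linear":[[0,0,0]],"roll":[0],"grip":[-0.7]}' >/dev/null; python3 q.py
```

```text
dial 0.8371 tz [0.447 0.371 0.209] j7 [-0.53 -0.19] e7 -0.184 F [-0.6  2.5  6.3]
dial 0.8454 tz [0.407 0.415 0.226] j7 [-0.52 -0.19] e7 -0.249 F [-2.   2.1  5.3]
dial 0.8455 tz [0.433 0.358 0.246] j7 [-0.52 -0.19] e7 -0.238 F [-1.5  1.8  5.8]
```

The stop is confirmed, with torque rising about 0.065 per 0.5°. I'll release, rise and head for the hatch.

```bash
python3 -m handwheel '{"linear":[[0,0,0],[0,0,0],[0,0,0],[0,0,0]],"roll":[0,0,0,0],"grip":[-0.4,0,0,0]}'
python3 -m handwheel '{"linear":[[0,0,-1.5],[0,0,-4],[0,0,-7],[0,0,-9],[0,0,-9]],"roll":[0,0,0,0,0],"grip":[0,0,0,0,0]}'
python3 - <<'E'
from h import *
s=manip.get_state();print(s['joints']);move_to([535.1,-28,190],-.276)
E
```

```text
time_s: 16.85
eef_pos: [568.8, 92.3, 99.9]
tool_rot: [-3.141, 0.0, 2.017]
contact_force: [0.0, 0.1, 0.0]
width: 42.6
gripper_force: 0.0
time_s: 17.35
eef_pos: [570.8, 93.6, 193.3]
tool_rot: [3.135, 0.002, 2.017]
contact_force: [0.9, -0.7, 0.7]
width: 42.7
gripper_force: 0.0
[ 0.1664999   0.60048161 -0.59170103  1.68140782  0.39207384  0.97367328
 -0.11995719]
shift cm [-9.43 -8.47  0.33] roll -48.63
```

```bash
python3 -m handwheel '{"linear":[[-2,-1.8,0],[-4,-3.5,0],[-6,-5.2,0],[-8,-7,0],[-9.4,-8.4,0]],"roll":[-8,-16,-24,-32,-40],"grip":[1,1,1,1,1]}'
python3 -m handwheel '{"linear":[[0,0,0],[0,0,0],[0,0,0],[0,0,0]],"roll":[-8,-8.6,-8.6,-8.6],"grip":[1,1,1,1]}'
python3 - <<'E'
from h import *
s=manip.get_state();print(s['joints']);move_to([535.1,-28,95],-.276)
f=manip.grab_frame('top');a=f['color'][195:340,180:380]
a=cv2.convertScaleAbs(cv2.resize(a,None,fx=4,fy=4,interpolation=cv2.INTER_CUBIC),alpha=1.6);cv2.imwrite('pics/t5.png',a)
f=manip.grab_frame('wrist');cv2.imwrite('pics/w5.png',f['color'])
E
```

```text
time_s: 17.85
eef_pos: [532.5, -30.7, 188.8]
tool_rot: [-3.139, -0.002, 2.719]
contact_force: [-0.0, 0.3, -1.0]
width: 85.3
gripper_force: 0.0
time_s: 18.25
eef_pos: [533.6, -27.4, 190.0]
tool_rot: [3.141, -0.001, 2.865]
contact_force: [-0.4, -0.2, -0.8]
width: 85.2
gripper_force: 0.0
[ 0.54327364  0.61010176 -0.84331567  1.79689017  0.53963432  0.98251978
  0.77215109]
shift cm [-0.16 -0.02  9.5 ] roll -0.05
```

View pics/w5.png

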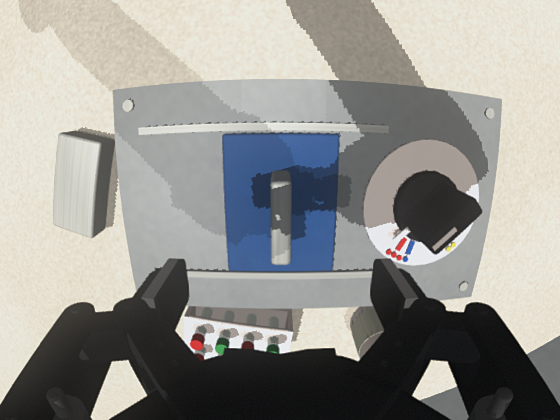

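The wrist view shows the handle at (281,218), upright and midway between the pads. The pointer near (400,233) is past the red mark. I'll descend and grip.

```bash
python3 -m handwheel '{"linear":[[-0.1,0,2.5],[-0.1,0,5],[-0.1,0,7.5],[-0.1,0,9],[-0.1,0,9.5]],"roll":[0,0,0,0,0],"grip":[1,1,1,1,1]}'
python3 -m handwheel '{"linear":[[0,0,0],[0,0,0],[0,0,0],[0,0,0],[0,0,0]],"roll":[0,0,0,0,0],"grip":[1,0.3,0,-0.3,-0.7]}'
python3 -m handwheel '{"linear":[[0,0,0],[0,0,0],[0,0,0],[0,0,0]],"roll":[0,0,0,0],"grip":[-0.7,-0.7,-0.7,-0.7]}'
python3 - <<'E'
from h import *
s=manip.get_state();y=s['tool_rot'][2];print(s['joints'],s['eef_pos'])
move_to(s['eef_pos']+np.r_[np.array([-.2727,-.9621])*55,0],-.276)
E
```

```text
time_s: 18.85
eef_pos: [533.9, -28.2, 94.0]
tool_rot: [-3.141, -0.002, 2.866]
contact_force: [0.2, -1.0, -0.3]
width: 85.3
gripper_force: 0.0
time_s: 19.35
eef_pos: [535.0, -28.5, 95.9]
tool_rot: [3.141, 0.001, 2.865]
contact_force: [0.7, 0.3, -0.3]
width: 28.3
gripper_force: 0.0
time_s: 19.75
eef_pos: [535.0, -27.9, 95.8]
tool_rot: [3.141, 0.001, 2.865]
contact_force: [-0.8, 1.2, 3.9]
width: 13.9
gripper_force: 35.7
[ 0.47338879  0.72726902 -0.73852921  1.88863542  0.67792764  0.79365254
  0.65733319] [535.0422436  -27.88126461  95.78286077]
shift cm [ 0.  -5.5 -0. ] roll -0.01
```

The handle is gripped at 13.9 mm. I'll slide along tool -y and check the force over the first 6 mm.

```bash
python3 -m handwheel '{"linear":[[0,-0.1,0],[0,-0.2,0]],"roll":[0,0],"grip":[-0.7,-0.7]}'
python3 -m handwheel '{"linear":[[0,-0.1,0],[0,-0.2,0]],"roll":[0,0],"grip":[-0.7,-0.7]}'
python3 -m handwheel '{"linear":[[0,-0.1,0],[0,-0.2,0]],"roll":[0,0],"grip":[-0.7,-0.7]}'
```

```text
time_s: 19.95
eef_pos: [534.8, -28.8, 95.8]
tool_rot: [3.139, 0.001, 2.866]
contact_force: [0.5, 3.1, 3.4]
width: 13.4
gripper_force: 35.6
time_s: 20.15
eef_pos: [534.1, -31.3, 95.8]
tool_rot: [3.14, 0.001, 2.866]
contact_force: [0.9, 3.4, 5.9]
width: 13.8
gripper_force: 36.0
time_s: 20.35
eef_pos: [533.4, -33.7, 95.8]
tool_rot: [3.141, 0.001, 2.866]
contact_force: [-0.3, 3.1, 5.6]
width: 13.1
gripper_force: 36.1
```

Only friction so far, about 3 N, so I carry on to about 54 mm.

```bash
python3 -m handwheel '{"linear":[[0,-0.4,0],[0,-0.8,0],[0,-1.2,0],[0,-1.6,0],[0,-2,0]],"roll":[0,0,0,0,0],"grip":[-0.7,-0.7,-0.7,-0.7,-0.7]}'
python3 -m handwheel '{"linear":[[0,-0.4,0],[0,-0.8,0],[0,-1.2,0],[0,-1.6,0],[0,-2,0]],"roll":[0,0,0,0,0],"grip":[-0.7,-0.7,-0.7,-0.7,-0.7]}'
python3 -m handwheel '{"linear":[[0,-0.2,0],[0,-0.4,0],[0,-0.6,0],[0,-0.7,0],[0,-0.7,0]],"roll":[0,0,0,0,0],"grip":[-0.7,-0.7,-0.7,-0.7,-0.7]}'
python3 -c "
from h import *
s=manip.get_state();print(s['joints'],(s['eef_pos'][:2]-[535.04,-27.88])@[-.2727,-.9621])"
```

```text
time_s: 20.85
eef_pos: [527.8, -53.4, 95.8]
tool_rot: [3.141, 0.001, 2.866]
contact_force: [0.5, 3.9, 5.8]
width: 13.9
gripper_force: 36.2
time_s: 21.35
eef_pos: [522.3, -72.7, 95.8]
tool_rot: [3.141, 0.001, 2.866]
contact_force: [0.1, 2.6, 6.0]
width: 13.7
gripper_force: 36.2
time_s: 21.85
eef_pos: [520.3, -79.8, 95.8]
tool_rot: [-3.141, 0.001, 2.865]
contact_force: [-1.3, 2.8, 7.0]
width: 13.6
gripper_force: 36.3
[ 0.58002538  0.71857019 -0.74498017  1.91408149  0.68620238  0.78253615
  0.74162018] 53.956910708856874
```

It has slid 54 mm. I'll release, rise and check.

```bash
python3 -m handwheel '{"linear":[[0,0,0],[0,0,0],[0,0,0],[0,0,0],[0,0,0]],"roll":[0,0,0,0,0],"grip":[-0.4,0,0,0,0]}'
python3 -m handwheel '{"linear":[[0,0,-1],[0,0,-3.5],[0,0,-7],[0,0,-10],[0,0,-12]],"roll":[0,0,0,0,0],"grip":[0,0,0,0,0]}'
python3 -m handwheel '{"linear":[[0,0,0],[0,0,0],[0,0,0]],"roll":[0,0,0],"grip":[0,0,0]}'
python3 - <<'E'
from h import *
f=manip.grab_frame('wrist');cv2.imwrite('pics/w6.png',f['color'])
E
```

```text
time_s: 22.35
eef_pos: [520.0, -79.7, 95.1]
tool_rot: [-3.141, -0.001, 2.865]
contact_force: [0.0, 0.2, 0.7]
width: 42.7
gripper_force: 0.0
time_s: 22.85
eef_pos: [521.1, -78.8, 218.4]
tool_rot: [3.141, 0.003, 2.866]
contact_force: [0.7, 0.1, 0.2]
width: 42.8
gripper_force: 0.0
time_s: 23.15
eef_pos: [519.3, -79.7, 214.3]
tool_rot: [-3.141, -0.002, 2.865]
contact_force: [-0.2, -0.6, 0.2]
width: 42.3
gripper_force: 0.0
```

View pics/w6.png

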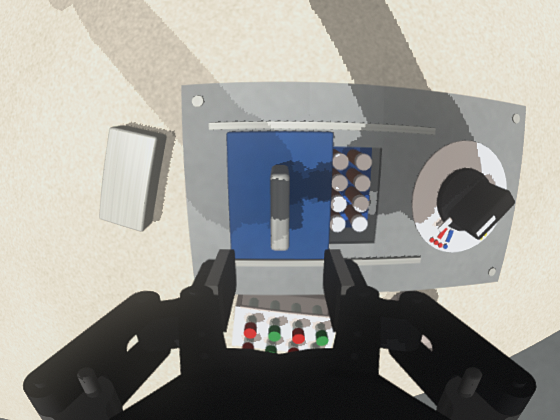

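The hatch is open with the vials visible around (350,190). The dial is still turned past red, and the tin and rack are undisturbed.

```bash
python3 -c "
from cell import manip
print(manip.hand_in())"
```

```text
the job is handed in; nothing more can be done
None
```

I worked the dial to mark1, mark2 and the stop (felt at about 0.82 rad), slid the hatch about 54 mm open, left the bottle, tin and rack untouched, and handed the job in at about 23 s; no verdict came back.

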